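# Count three channel brackets into the kit tray and seat its cover

### The arm

A 6-joint arm with a two-finger parallel gripper is mounted at the origin on the work surface. World frame = base frame: x ahead of the robot, y to its left, z up, the work surface at z = 0. Lengths are in mm, angles in rad, forces in N, time in s.
With the tool pointing down it reaches from about 275 to 725 mm from the base axis. Payload 15.9 kg.
Tool frame: the origin (TCP) lies at the very end of the fingers, on their centre line; the grasp point (between the pads) lies robot.grasp_offset behind it (robot.grasp_offset is the distance from the TCP to the grasp point, in mm); z points along the fingers, y is the line along which they close (so a half turn about z gives the same grasp; the last joint's range is limited). The gripper opens to 85 mm and grips with 20 to 120 N. Pads are 22 mm wide; open, the fingers measure 114 mm over their backs; the gripper's body (76 mm by 85 mm) begins 54 mm behind the grasp point. The pads swing forward as they close: fully open they stand 13 mm farther back than shut.
Start: joints at [1.136, 0.213, -0.034, 1.323, 0, 1.571], TCP at [210.607, 453.465, 231.306] pointing down, gripper open.
Joint ranges: [-2.98, 2.98], [-0.74, 1.72], [-1.14, 1.35], [-2.1, 2.04], [-1.57, 1.44], [-3.14, 3.14]. Speed limits (rad/s): [1.89, 1.89, 2.39, 2.57, 3.14, 3.14].

### API

Orientations are given as [roll, pitch, yaw] about the fixed x, y, z axes, in that order (R = Rz(yaw) Ry(pitch) Rx(roll)).
In Python, from bench import telemetry, cams, ticket, models, robot gives the robot as it stands.
- The arm moves only by the tool jog_arm, never from a script. Its argument "targets" is a list of rows, each a list of 6 numbers: the shift along the tool's x, y, z as a fraction of full scale, then the turn, a rotation vector about the tool's x, y, z as a fraction of full scale. In form: [[tx, ty, tz, rx, ry, rz], ...]. A call has 1 to 8 rows; each row is the pose to reach, as a shift and turn from the pose commanded when the call began, along the tool's axes at that moment, turning the shorter way round; what a row does not reach only later rows make up. Full scale, the value 1, is 0.12 m for a shift and pi rad for a turn. A row lasts 1/10 s, in which the tool goes at most 50 mm and 8.59 degrees, less where a joint would pass 70% of its speed; a pose out of reach is approached as far as the arm can. A call with a number of a shift or a turn outside -1 to 1 is refused whole. A call with a gripper value outside its range is refused whole. "jaw" is the opening, from 0 (shut) to 1 (fully open), set as the call begins (left out, the last holds). The fingers move at their own pace and stop on an object; "grip_force" is the grip in N (left out, the last holds). Time passes only in rows, so rows that repeat a pose let the fingers close. It gives the time, the measured TCP pose, the force, the opening and the grip force at its end, in the units of the state.
- telemetry.read_state(): the state, without advancing time (a new reading comes with each control period).
- cams.read_camera(name): name is "scene" or "top" or "wrist"; returns the picture (384x512x3 uint8, red, green, blue); there is no depth.
- cams.camera_info(name): a dict with "K" (3x3 intrinsics, pixels), "rvec" (rotation vector, rad) and "tvec" (3), from world to camera coordinates, as OpenCV has them. Camera axes: x right, y down, z forward; pixel columns grow to the right and rows downward; lengths in mm; the calibration is good to about 2 mm. A picture is of the moment at which its call begins: read the wrist's pose just before it. camera_info takes no time and is no camera call; for the wrist camera it gives the pose at the moment of the call.
- ticket.job_done(): hands the job in; it is judged then, once.
Trained networks look in the newest picture that a camera, given by its name, has taken for a name from the list of things; names that differ only in an ending like _2 or _b are one class to them, and where a whole thing is asked for, a point or a joint stands for the part that bears it (a point fixed in the world has none). Each returns a list of dicts, best first, with "score" (0 to 1); they miss things now and then, are a little off and sometimes report something else, mostly with a low value. They report only what shows in the picture. A call takes as long as a camera call. They do not tell look-alikes from the thing itself.
- models.find_in(camera, thing): "box" ([centre column, centre row, width, height] in pixels, round what is visible of it).
- models.place_of(camera, thing): "point" ([column, row] in pixels: a listed point, or the origin of a listed thing).
The state is a dict: "clock": time; "qpos": joint angles; "qvel": joint speeds; "joint_torque": joint torques, N m; "eef_pos": TCP position; "tcp_rot": TCP orientation; "wrist_force": force on the tool from outside, world axes, zero at the start; "moment": the same for the moment, N m; "finger_gap": opening from 0.0 (shut) to 1.0 (fully open); "grasp_force": force on a finger pad.
Only numpy, scipy, OpenCV 4.12 (cv2) and the standard library are available. Lean on these libraries where they do the work, as an engineer would, in place of code of your own. Each camera call takes 0.05 s, during which the arm holds its last target. There are 200 camera calls.

### The job

Make up the kit: the tray already holds one U-shaped channel bracket; add loose ones from the bench, each standing flat on its base, until it holds exactly three. Then lay the cover plate in the tray's flared lip and press it down firmly so that it sits level on the ledge all round. Leave the spare channels, the L-shaped angle brackets and the steel ring where they are.

Things in the scene. Friction and masses are not known exactly. Their poses are not given: they have to be found in the camera images.
- tray: Grey steel open tray, fixed. Origin: centre of underside; x short side, y long. Inside 120 (x) x 170 mm (y), floor at z 4 mm. Walls 13 mm thick, topped by a flat ledge at z 40 mm; around it a lip flares up to z 52 mm: cover recess 140 x 190 mm at the ledge, 12 mm wider at the top. Room for four brackets in one layer, 2 x 2 (at x +-28, y +-40 mm).
- cover: Flat aluminium plate on the bench, 132 (x) x 182 (y) x 4 mm, about 0.28 kg. Origin: centre of underside. On top a dark bridge handle: bar along y, 90 mm long, 12 mm wide (x), 10 mm high, centre at z 36 mm, 27 mm clear above the plate, on posts at y +-38 mm. Grip the bar across x. Seated, its origin is 40 mm above the tray's.
- channel0: Steel channel bracket: a U, 40 mm long (its x), 28 mm wide (its y), 30 mm high, open side up: a 4 mm base with a 4 mm thick, 30 mm high ear along each long side. Grip it across the ears (28 mm, along its y). Origin: centre of the underside; z up when it stands on its base. This one is already in the tray.
- channel1: Steel channel bracket: a U, 40 mm long (its x), 28 mm wide (its y), 30 mm high, open side up: a 4 mm base with a 4 mm thick, 30 mm high ear along each long side. Grip it across the ears (28 mm, along its y). Origin: centre of the underside; z up when it stands on its base. Loose on the bench.
- channel2: Steel channel bracket: a U, 40 mm long (its x), 28 mm wide (its y), 30 mm high, open side up: a 4 mm base with a 4 mm thick, 30 mm high ear along each long side. Grip it across the ears (28 mm, along its y). Origin: centre of the underside; z up when it stands on its base. Loose on the bench.
- channel3: Steel channel bracket: a U, 40 mm long (its x), 28 mm wide (its y), 30 mm high, open side up: a 4 mm base with a 4 mm thick, 30 mm high ear along each long side. Grip it across the ears (28 mm, along its y). Origin: centre of the underside; z up when it stands on its base. Loose on the bench.
- channel4: Steel channel bracket: a U, 40 mm long (its x), 28 mm wide (its y), 30 mm high, open side up: a 4 mm base with a 4 mm thick, 30 mm high ear along each long side. Grip it across the ears (28 mm, along its y). Origin: centre of the underside; z up when it stands on its base. Loose on the bench.
- angle1: Steel angle bracket, NOT wanted in the tray: an L with a single ear, base 40 x 40 mm, one 44 mm high ear, 4 mm thick, at its +y edge. Origin: centre of the underside. Stands on the bench.
- angle2: Steel angle bracket, NOT wanted in the tray: an L with a single ear, base 40 x 40 mm, one 44 mm high ear, 4 mm thick, at its +y edge. Origin: centre of the underside. Stands on the bench.
- flange: Bystander: steel ring, 52 mm across, 12 mm high, lying among the brackets. Origin: centre of the underside.
Not all that is in view belongs to the job. What is shaped like the channel4 but blue or green is not meant.

How it is judged:
By the outcome, as a careful person would: the job done as asked, in the order asked, and still so for the second after the job is handed in, with the robot touching nothing.
It also fails if it takes over 72 s, if anything falls off the work surface, if the arm or the gripper's body presses on something with over 40 N, if the wrist force passes 120 N, or if a joint passes its speed limit or range.

## Working session

There is one attempt and no reset: what is moved stays moved. The work goes in short steps, Python scripts to look and compute and a tool call to move; the robot and the scene stay as the last step left them, time stands still between calls to the robot, and variables do not carry over. Pictures are saved under pics/ and viewed, at most 10 in all, crops included, and the job is handed in when it is done.

Besides the shell and the picture viewer there is one more tool, called after "Emit:" as a command line: name --pt "numbers of a row" for each row, then --argument value for the rest. jog_arm: Moves the arm, as the interface text tells. Its arguments: {"type":"object","properties":{"targets":{"type":"array","items":{"type":"array","items":{"type":"number","minimum":-1,"maximum":1}}},"jaw":{"type":"number"},"grip_force":{"type":"number"}},"required":["targets"]}

```bash
ls; mkdir -p pics
python3 - <<'E'
from bench import telemetry, cams, ticket, models, robot
import cv2
print(telemetry.read_state()); print(robot.grasp_offset)
for c in ["top","scene"]:
    im=cams.read_camera(c); cv2.imwrite(f"pics/{c}0.png",im[...,::-1])
    i=cams.camera_info(c); print(c,i)
    for t in ["tray","cover","channel1","angle1","flange"]:
        for d in models.place_of(c,t): print(t,[round(float(x)) for x in d["point"]],round(d["score"],2))
E
```

```text
pics
{'clock': 0.0, 'qpos': array([ 1.13600053e+00,  2.13350255e-01, -3.50368502e-02,  1.32352513e+00,
        1.80994293e-05,  1.57081703e+00]), 'qvel': array([ 0.00077668,  0.00127397,  0.0004092 , -0.00029119, -0.0007268 ,
       -0.00049244]), 'joint_torque': array([ 1.64722689e-03, -6.86156988e+01,  4.87117231e+01,  1.75427296e-02,
       -3.51965377e-05, -2.47078441e-05]), 'eef_pos': array([210.46334225, 453.17022365, 230.82795133]), 'tcp_rot': array([-3.14047675e+00, -1.80763120e-05,  2.70677613e+00]), 'wrist_force': array([ 0.39402334, -0.95120638, -0.50299115]), 'moment': array([-0.0169639 , -0.02063376,  0.00082573]), 'grasp_force': 0.0, 'finger_gap': 1.0014410071709832}
18.700000000000003
top {'K': array([[374.11303756,   0.        , 255.89098501],
       [  0.        , 374.11303756, 192.58858485],
       [  0.        ,   0.        ,   1.        ]]), 'rvec': array([ 2.08386988, -2.13605442,  0.14388685]), 'tvec': array([ 16.21264013, 587.57625628, 732.37552873])}
tray [132, 239] 0.73
tray [227, 190] 0.28
cover [381, 235] 0.71
channel1 [286, 187] 0.84
channel1 [210, 125] 0.77
channel1 [250, 118] 0.74
channel1 [232, 155] 0.73
channel1 [229, 227] 0.71
channel1 [107, 244] 0.66
channel1 [280, 160] 0.63
channel1 [383, 238] 0.33
angle1 [284, 225] 0.94
angle1 [229, 192] 0.64
angle1 [381, 234] 0.24
flange [254, 255] 0.54
scene {'K': array([[482.95574752,   0.        , 253.43467308],
       [  0.        , 482.95574752, 188.07046945],
       [  0.        ,   0.        ,   1.        ]]), 'rvec': array([ 1.56670941,  1.78022254, -0.8994091 ]), 'tvec': array([  91.42056952, -334.30229724, 1602.98651732])}
tray [381, 182] 0.74
cover [160, 163] 0.77
channel1 [282, 222] 0.82
channel1 [290, 179] 0.8
channel1 [233, 220] 0.8
channel1 [305, 249] 0.72
channel1 [257, 243] 0.61
channel1 [232, 194] 0.57
angle1 [241, 175] 0.83
angle1 [288, 198] 0.59
flange [272, 161] 0.58
```

Run:
```python
import cv2
a=cv2.imread("pics/top0.png"); cv2.imwrite("pics/top0c.png",cv2.resize(a[85:330,50:470],None,fx=1.9,fy=1.9,interpolation=cv2.INTER_CUBIC))
```

```text
(no output)
```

View pics/top0c.png

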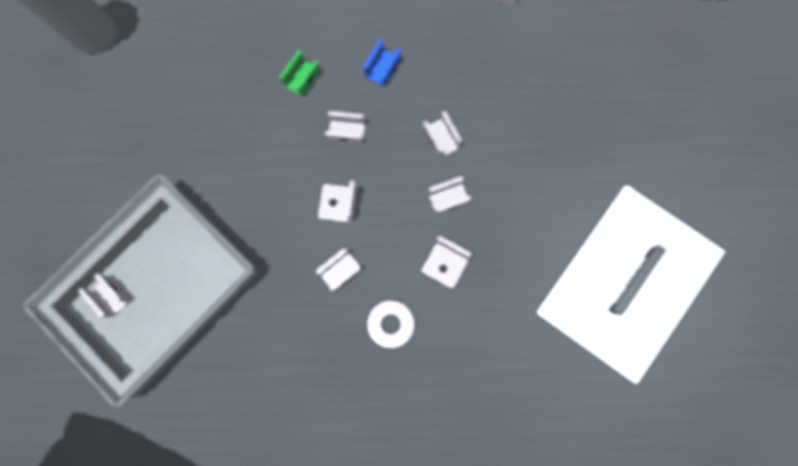

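View pics/scene0.png

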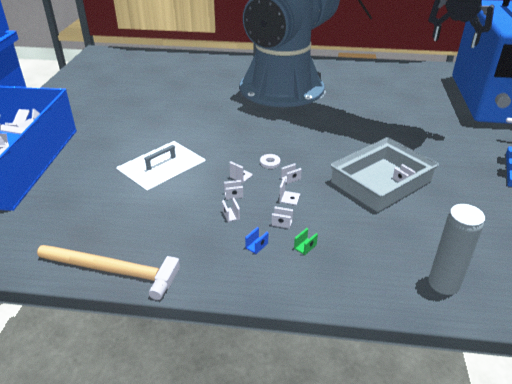

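The top view shows four steel channels, at (232,155), (280,160), (286,187) and (229,227).

Things that could be taken for a channel:
- **Green look-alike:** (210,125)
- **Blue look-alike:** (250,118)
- **Single-ear angles:** (229,192) and (284,225)
- **Channel already in the tray:** (107,244)
- **Ring:** (254,255)

The cover is at (381,235) and the tray at about (125,238). Next I'll fit poses.

```bash
cat > h.py <<'E'
import numpy as np, cv2
from scipy.optimize import minimize
from scipy.spatial.transform import Rotation as R
from bench import telemetry, cams, models, robot
def proj(P,i): return cv2.projectPoints(np.asarray(P,float).reshape(-1,3),i["rvec"],i["tvec"],i["K"],None)[0].reshape(-1,2)
def ray(uv,z,i):
    Rm=cv2.Rodrigues(i["rvec"])[0]; c=-Rm.T@i["tvec"].ravel()
    d=Rm.T@np.linalg.inv(i["K"])@np.array([uv[0],uv[1],1.]); return c+d*(z-c[2])/d[2]
def box(lx,ly,z0,z1): return np.array([[sx*lx/2,sy*ly/2,z] for z in (z0,z1) for sx in(-1,1) for sy in(-1,1)])
def place(P,x,y,a): return P@R.from_euler('z',a).as_matrix().T+[x,y,0]
def fit(mask,P,i,x0,y0,angs):
    """mask: full-size uint8 of one object; convex-hull fit of solid P at (x,y,yaw)"""
    S=8; h=cv2.convexHull(cv2.findNonZero(mask)); bx,by,bw,bh=cv2.boundingRect(h); o=np.array([bx-20,by-20])
    W=(bw+40)*S,(bh+40)*S
    m=cv2.resize(mask[max(o[1],0):o[1]+bh+40,max(o[0],0):o[0]+bw+40],None,fx=S,fy=S,interpolation=cv2.INTER_CUBIC)
    o=np.maximum(o,0); cs=cv2.convexHull(cv2.findNonZero((m>127).astype(np.uint8)*255)); M=np.zeros(m.shape,np.uint8); cv2.fillConvexPoly(M,cs,1)
    def cost(p):
        q=(proj(place(P,*p),i)-o+.5)*S-.5; A=np.zeros(m.shape,np.uint8); cv2.fillConvexPoly(A,cv2.convexHull(np.int32(np.round(q))),1)
        return 1-np.sum(A&M)/np.sum(A|M)
    best=None
    for a in angs:
        r=minimize(cost,[x0,y0,a],method="Nelder-Mead",options=dict(initial_simplex=[[x0,y0,a],[x0+6,y0,a],[x0,y0+6,a],[x0,y0,a+.15]],maxiter=150))
        if best is None or r.fun<best.fun: best=r
    return best.x,best.fun
def comp(mask,uv,r=6):
    n,l,s,c=cv2.connectedComponentsWithStats(mask); u,v=np.int32(uv); w=l[v-r:v+r+1,u-r:u+r+1]; w=w[w>0]
    return np.uint8(l==np.bincount(w).argmax())*255
E
python3 - <<'E'
from h import *
im=cv2.imread("pics/top0.png"); i=cams.camera_info("top")
lum=im.min(2)
m=np.uint8(lum>110)*255
for n,uv,P in [("A",(232,155),box(40,28,0,30)),("B",(280,160),box(40,28,0,30)),("C",(286,187),box(40,28,0,30)),("D",(229,227),box(40,28,0,30)),("cover",(381,235),box(132,182,0,4))]:
    c=comp(m,uv); w=ray(uv,0,i); p,e=fit(c,P,i,w[0],w[1],np.arange(0,3.1,.5)); print(n,w.round(),np.round(p,3),round(e,3),cv2.countNonZero(c))
for n,uv in [("ang",(284,225)),("ang",(229,192)),("ring",(254,255)),("green",(210,125)),("blue",(250,118)),("tray ch",(107,244))]: print(n,ray(uv,0,i).round())
# tray corners of the lip picked by hand (crop -> full), z 52
cr=np.array([[160,175],[266,268],[117,404],[25,305]])/1.9+[50,85]
W=np.array([ray(c,52,i) for c in cr]);print(W.round(),W.mean(0).round(1));d=np.diff(W,axis=0);print(np.linalg.norm(d,axis=1),np.arctan2(d[:,1],d[:,0]))
print(cams.camera_info("wrist"))
E
```

```text
A [686.  57.   0.] [690.251  57.022  -1.808] 0.233 353
B [671. -53.   0.] [678.302 -57.752   0.74 ] 0.334 378
C [608. -64.   0.] [605.439 -62.982   1.968] 0.924 1982
D [522.  65.   0.] [534.75   74.368   1.772] 0.925 1982
cover [ 496. -265.    0.] [ 437.195 -251.563    3.266] 0.746 16371
ang [523. -57.   0.]
ang [600.  64.   0.]
ring [459.  11.   0.]
green [760. 107.   0.]
blue [774.  14.   0.]
tray ch [491. 337.   0.]
[[629. 262.  52.]
 [521. 140.  52.]
 [380. 299.  52.]
 [487. 408.  52.]] [504.1 277.4  52. ]
[162.70611514 212.87008631 152.31237799] [-2.29655396  2.29760705  0.78917142]
{'K': array([[293.1803166 ,   0.        , 252.0834328 ],
       [  0.        , 293.1803166 , 188.20033771],
       [  0.        ,   0.        ,   1.        ]]), 'rvec': array([-2.41959094, -1.54548007, -0.24262093]), 'tvec': array([-499.84406932,  -39.72309209,  380.39286206])}
```

```bash
cat >> h.py <<'E'
def pose():
    s=telemetry.read_state(); return np.array(s["eef_pos"]),R.from_euler('xyz',s["tcp_rot"])
def go(x,y,z,yaw,frm=None):
    """row (fractions) from the present pose to a tool-down TCP pose"""
    p,r=frm or pose(); t=R.from_euler('xyz',[np.pi,0,yaw])
    d=r.inv().apply(np.array([x,y,z])-p)/120; w=(r.inv()*t).as_rotvec()/np.pi
    return np.round(np.r_[d,w],4)
E
python3 - <<'E'
from h import *
i=cams.camera_info("wrist"); Rm=cv2.Rodrigues(i["rvec"])[0]; c=-Rm.T@i["tvec"]; p,r=pose()
print("cam in tool",r.inv().apply(c-p),"axes in tool (rows x,y,z)\n",r.inv().apply(Rm).round(3))
print(go(480,290,280,2.2), go(520,100,230,2.16))
E
```

```text
cam in tool [  78.66799449   -0.59860876 -143.5720902 ] axes in tool (rows x,y,z)
 [[ 0.001  1.    -0.001]
 [-0.952  0.001 -0.305]
 [-0.305  0.001  0.952]]
[-2.6098 -0.29   -0.4057  0.      0.      0.1613] [-3.579  -1.5856  0.0109  0.      0.      0.1741]
```

Emit:
jog_arm --pt "-1 -0.15 -0.2 0 0 0" --pt "-1 -0.15 -0.2 0 0 0" --pt "-1 -0.15 -0.2 0 0 0"

```text
clock: 0.9
eef_pos: [314.1, 385.0, 256.1]
tcp_rot: [3.141, 0.001, 2.706]
wrist_force: [-1.1, 0.9, -0.0]
finger_gap: 1.005
grasp_force: 0.0
```

Emit:
jog_arm --pt "-1 -0.15 -0.2 0 0 0" --pt "-1 -0.15 -0.2 0 0 0" --pt "-1 -0.15 -0.2 0 0 0"

```text
clock: 1.2
eef_pos: [415.7, 317.7, 280.0]
tcp_rot: [3.141, 0.001, 2.705]
wrist_force: [-1.0, 0.1, -0.2]
finger_gap: 1.0
grasp_force: 0.0
```

Emit:
jog_arm --pt "-0.6 0 0 0 0 0.16" --pt "-0.6 0 0 0 0 0.16" --pt "-0.6 0 0 0 0 0.16" --pt "-0.6 0 0 0 0 0.16" --pt "-0.6 0 0 0 0 0.16" --pt "-0.6 0 0 0 0 0.16"

```text
clock: 1.8
eef_pos: [478.4, 289.4, 279.3]
tcp_rot: [3.142, -0.0, 2.206]
wrist_force: [-0.1, -0.4, -0.5]
finger_gap: 1.002
grasp_force: 0.0
```

Run:
```python
from h import *
print(pose()[0].round(1),telemetry.read_state()["tcp_rot"])
i=cams.camera_info("wrist"); im=cams.read_camera("wrist"); cv2.imwrite("pics/w1.png",im[...,::-1]); np.save("w1.npy",[i["K"].ravel(),np.r_[i["rvec"],i["tvec"],0,0,0]],allow_pickle=True)
for t in ["tray","channel1","angle1"]:
    for d in models.place_of("wrist",t): print(t,np.round(d["point"]),round(d["score"],2),ray(d["point"],0,i).round())
```

```text
[478.4 289.4 279.3] [ 3.14158792e+00 -7.46761637e-06  2.20625094e+00]
tray [266. 164.] 0.91 [506. 285.   0.]
tray [194. 345.] 0.68 [606. -61.   0.]
channel1 [268. 323.] 0.97 [685.  58.   0.]
channel1 [316. 325.] 0.84 [756. 105.   0.]
channel1 [283. 136.] 0.77 [501. 333.   0.]
channel1 [191. 276.] 0.72 [521.  59.   0.]
channel1 [190. 343.] 0.49 [597. -62.   0.]
angle1 [157. 322.] 0.9 [525. -56.   0.]
angle1 [234. 296.] 0.61 [602.  70.   0.]
```

View pics/w1.png

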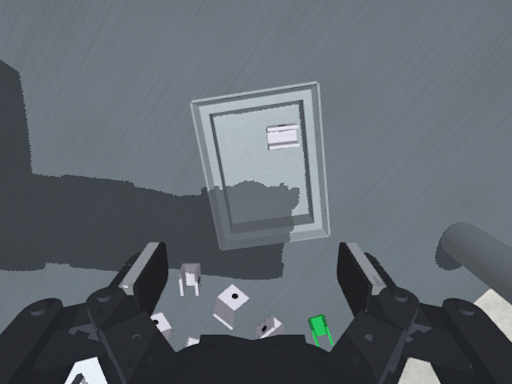

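Run:
```python
import cv2
a=cv2.imread("pics/w1.png")[70:260,180:340]; cv2.imwrite("pics/w1c.png",cv2.resize(a,None,fx=3,fy=3,interpolation=cv2.INTER_CUBIC))
```

```text
(no output)
```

View pics/w1c.png

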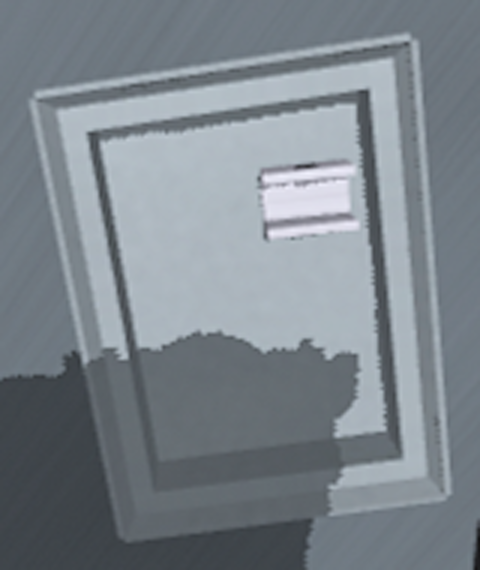

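Run:
```python
from h import *
from scipy.optimize import least_squares
a=np.load("w1.npy",allow_pickle=True); i=dict(K=np.array(a[0],float).reshape(3,3),rvec=np.array(a[1][:3],float),tvec=np.array(a[1][3:6],float))
px=lambda L:(np.array(L)+.5)/3-.5+[180,70]
inn=px([[88,133],[368,90],[403,457],[155,490]]); out=px([[32,98],[413,37],[450,495],[125,540]])
C=np.array([[-1,1],[1,1],[1,-1],[-1,-1]])
def rect(lx,ly,z): return np.c_[C*[lx/2,ly/2],np.full(4,z)]
def f(p): return np.r_[(proj(place(rect(120,170,40),*p[:3]),i)-inn).ravel(),(proj(place(rect(p[3],p[4],52),*p[:3]),i)-out).ravel()]
r=least_squares(f,[504,277,.78,156,206]);print(r.x.round(3),f(r.x).round(1))
# channel in tray: ear-top outline z34
ch=px([[258,168],[355,160],[360,228],[265,240]])
W=np.array([ray(c,34,i) for c in ch]); print("channel0 in tray frame",((W-[r.x[0],r.x[1],0])@R.from_euler('z',r.x[2]).as_matrix()).round(1))
print(go(500,170,240,1.0),go(560,110,250,2.2))
```

```text
[503.375 283.157   0.787 154.327 203.655] [-0.6 -0.3  0.4 -0.8  0.5  0.2  0.1  0.7  0.1  0.1  0.   0.1 -0.2  0.3
 -0.3  0.1]
channel0 in tray frame [[ 9.9 58.7 34. ]
 [51.9 55.7 34. ]
 [51.1 26.  34. ]
 [ 8.7 27.  34. ]]
[-0.9093 -0.4444  0.3281  0.     -0.      0.3837] [-1.6083 -0.3381  0.2447  0.     -0.      0.0017]
```

Emit:
jog_arm --pt "-0.85 -0.28 0.2 0 0 0" --pt "-0.85 -0.28 0.2 0 0 0" --pt "-0.85 -0.28 0.2 0 0 0"

```text
clock: 2.3
eef_pos: [512.1, 183.7, 254.3]
tcp_rot: [-3.14, 0.001, 2.202]
wrist_force: [-0.5, -0.4, -0.4]
finger_gap: 1.0
grasp_force: 0.0
```

Emit:
jog_arm --pt "-0.8 -0.28 0.2 0 0 0" --pt "-0.8 -0.28 0.2 0 0 0" --pt "-0.8 -0.28 0.2 0 0 0" --pt "-0.8 -0.28 0.2 0 0 0"

```text
clock: 2.7
eef_pos: [541.5, 89.2, 231.2]
tcp_rot: [-3.141, -0.0, 2.202]
wrist_force: [-0.2, -0.1, 0.9]
finger_gap: 1.001
grasp_force: 0.0
```

Run:
```python
from h import *
print(pose()[0].round(1),telemetry.read_state()["tcp_rot"])
i=cams.camera_info("wrist"); im=cams.read_camera("wrist"); cv2.imwrite("pics/w2.png",im[...,::-1]); np.savez("w2.npz",**i)
m=np.uint8(im.min(2)>125)*255; print(np.percentile(im.min(2),[5,50,90,99]))
for t in ["channel1","angle1"]:
    for d in models.place_of("wrist",t):
        p=d["point"]; w=ray(p,0,i)
        print(t,np.round(p),round(d["score"],2),w.round())
        if t!="angle1":
            try:
                c=comp(m,p,9); print("   ",cv2.countNonZero(c),*[np.round(v,3) for v in fit(c,box(40,28,0,30),i,w[0],w[1],[-1.5,-.8,0,.8])])
            except Exception as e: print(e)
```

```text
[541.5  89.2 231.2] [-3.14129004e+00 -3.36635644e-04  2.20240915e+00]
[ 37. 114. 143. 233.]
channel1 [225. 265.] 0.98 [603. -63.   0.]
    401 [600.442 -64.944   1.976] 0.312
channel1 [269. 290.] 0.97 [682. -60.   0.]
    435 [ 6.78372e+02 -5.89620e+01  4.82000e-01] 0.071
channel1 [321. 236.] 0.97 [686.  56.   0.]
    791 [688.34   55.641  -1.643] 0.072
channel1 [223. 164.] 0.86 [516.  60.   0.]
    805 [518.661  63.339  -0.877] 0.06
channel1 [382. 237.] 0.79 [757. 105.   0.]
attempt to get argmax of an empty sequence
channel1 [345. 285.] 0.6 [768.  15.   0.]
attempt to get argmax of an empty sequence
angle1 [279. 192.] 0.83 [598.  72.   0.]
angle1 [184. 232.] 0.65 [527. -53.   0.]
```

View pics/w2.png

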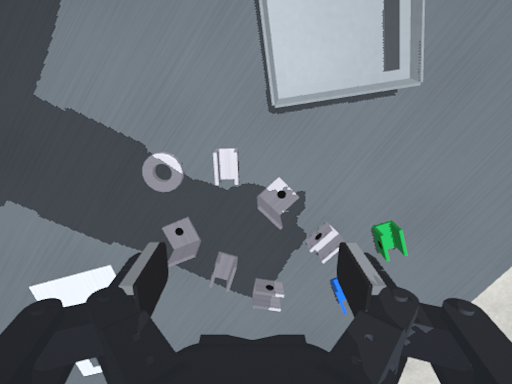

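Emit:
jog_arm --pt "-0.06 -0.28 0.76 0 0 -0.02" --pt "-0.06 -0.28 0.76 0 0 -0.02" --pt "-0.06 -0.28 0.76 0 0 -0.02" --pt "-0.06 -0.28 0.76 0 0 -0.02" --jaw 0.6

```text
clock: 3.25
eef_pos: [518.4, 65.3, 140.7]
tcp_rot: [-3.141, -0.0, 2.268]
wrist_force: [0.9, 0.1, 0.6]
finger_gap: 0.597
grasp_force: 0.0
```

Run:
```python
from h import *
i=cams.camera_info("wrist"); im=cams.read_camera("wrist"); np.savez("w3.npz",**i)
m=np.uint8(im.min(2)>140)*255
uv=proj([518,63,15],i)[0]; print(uv)
c=comp(m,uv,12); w=(518,63); P=box(40,28,0,30)
p,e=fit(c,P,i,*w,[-1.1,-.9,-.7]); print(cv2.countNonZero(c),p.round(3),round(e,3))
o=im[...,::-1].copy()
cv2.polylines(o,[cv2.convexHull(np.int32(proj(place(P,*p),i).round()))],True,(0,0,255),1)
u,v=np.int32(uv); cv2.imwrite("pics/w3c.png",cv2.resize(o[max(v-80,0):v+80,u-110:u+110],None,fx=3,fy=3,interpolation=cv2.INTER_CUBIC))
print("row to z12:",go(p[0],p[1],12,p[2]+np.pi))
```

```text
[250.68340492 182.02897486]
1291 [519.331  64.512  -0.909] 0.051
row to z12: [-1.8000e-03 -1.1800e-02  1.0835e+00  7.0000e-04  4.0000e-04  1.1400e-02]
```

View pics/w3c.png

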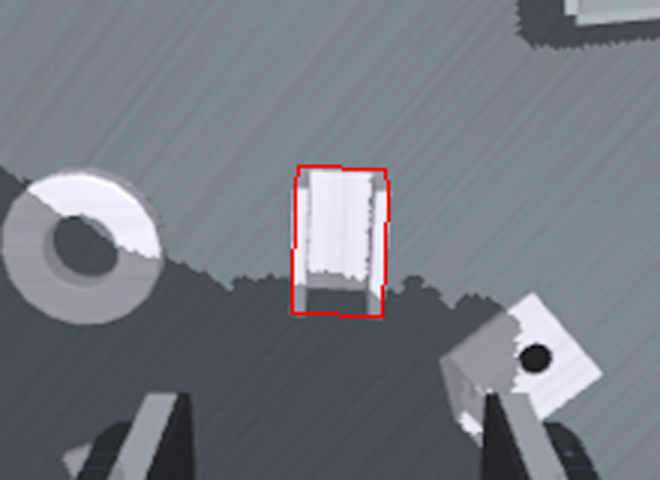

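The crop shows channel D: two ears with the open side up, steel, fit outline on it. The ring is to its left and the single-ear angle (with a hole) to its lower right, both clear of the fingers. I'll grasp it.

Emit:
jog_arm --pt "0 -0.01 0.9 0 0 0.011" --pt "0 -0.01 0.9 0 0 0.011" --pt "0 -0.01 0.9 0 0 0.011" --pt "0 -0.01 0.9 0 0 0.011" --jaw 0.5

```text
clock: 3.7
eef_pos: [518.6, 64.2, 33.2]
tcp_rot: [3.141, 0.0, 2.233]
wrist_force: [0.2, 0.4, 1.1]
finger_gap: 0.502
grasp_force: 0.0
```

Emit:
jog_arm --pt "0 0 0.1 0 0 0" --pt "0 0 0.23 0 0 0" --pt "0 0 0.23 0 0 0"

```text
clock: 4.0
eef_pos: [518.3, 63.7, 4.8]
tcp_rot: [3.141, 0.0, 2.233]
wrist_force: [-1.1, 0.9, 0.8]
finger_gap: 0.501
grasp_force: 0.0
```

Emit:
jog_arm --pt "0 0 0 0 0 0" --pt "0 0 0 0 0 0" --pt "0 0 0 0 0 0" --pt "0 0 0 0 0 0" --pt "0 0 0 0 0 0" --pt "0 0 0 0 0 0" --jaw 0.1 --grip_force 40

```text
clock: 4.6
eef_pos: [518.9, 63.7, 6.1]
tcp_rot: [3.139, 0.001, 2.232]
wrist_force: [-1.2, -0.8, 7.0]
finger_gap: 0.319
grasp_force: 40.4
```

Emit:
jog_arm --pt "0 0 -0.1 0 0 0" --pt "0 0 -0.4 0 0 0" --pt "0 0 -0.8 0 0 0" --pt "0 0 -0.8 0 0 0"

```text
clock: 5.0
eef_pos: [521.0, 64.0, 107.5]
tcp_rot: [3.134, 0.005, 2.232]
wrist_force: [0.5, -0.0, -1.3]
finger_gap: 0.316
grasp_force: 39.8
```

Run:
```python
from h import *
t=(503.4,283.2,.787)
for x,y in [(28,-40),(-28,-40)]:
    q=place(np.array([[x,y,0.]]),*t)[0]; print(q, go(q[0],q[1],100,.787))
```

```text
[551.49679146 274.79175101   0.        ] [ 1.2305e+00  1.2795e+00  6.6500e-02  3.1000e-03 -6.0000e-04  4.6010e-01]
[511.96229198 235.1303926    0.        ] [ 1.1721e+00  8.1650e-01  6.3200e-02  3.1000e-03 -6.0000e-04  4.6010e-01]
```

Emit:
jog_arm --pt "0.62 0.64 0 0 0 0.23" --pt "0.62 0.64 0 0 0 0.23" --pt "0.62 0.64 0 0 0 0.23" --pt "0.62 0.64 0 0 0 0.23" --pt "0.62 0.64 0 0 0 0.23" --pt "0.62 0.64 0 0 0 0.23"

```text
clock: 5.6
eef_pos: [532.7, 169.7, 101.4]
tcp_rot: [3.141, -0.0, 1.507]
wrist_force: [0.3, -0.2, -1.2]
finger_gap: 0.316
grasp_force: 39.8
```

Run:
```python
from h import *
print(pose()[0],go(551.5,274.8,100,.787))
```

```text
[532.68518577 169.67183998 101.43253291] [ 8.842e-01  1.010e-01  1.220e-02  2.000e-04 -1.000e-04  2.293e-01]
```

Emit:
jog_arm --pt "0.884 0.1 0 0 0 0.229" --pt "0.884 0.1 0 0 0 0.229" --pt "0.884 0.1 0 0 0 0.229" --pt "0.884 0.1 0 0 0 0.229" --pt "0.884 0.1 0 0 0 0.229" --pt "0.884 0.1 0 0 0 0.229" --pt "0.884 0.1 0 0 0 0.229"

```text
clock: 6.3
eef_pos: [551.1, 274.4, 101.0]
tcp_rot: [3.141, -0.0, 0.797]
wrist_force: [0.1, 0.5, -0.0]
finger_gap: 0.322
grasp_force: 39.8
```

Run:
```python
from h import *
i=cams.camera_info("wrist"); im=cams.read_camera("wrist"); np.savez("w4.npz",**i)
t=(503.4,283.2,.787); o=im[...,::-1].copy()
for lx,ly,z in [(120,170,40),(154.3,203.7,52)]:
    cv2.polylines(o,[np.int32(proj(place(box(lx,ly,z,z)[[0,1,3,2]],*t),i).round())],True,(0,0,255),1)
cv2.imwrite("pics/w4.png",cv2.resize(o,None,fx=1.5,fy=1.5))
print(pose()[0],go(551.5,274.8,12,.787))
```

```text
[551.08511577 274.42633324 100.8653579 ] [ 4.500e-03  2.000e-04  7.405e-01  0.000e+00 -1.000e-04  2.800e-03]
```

View pics/w4.png

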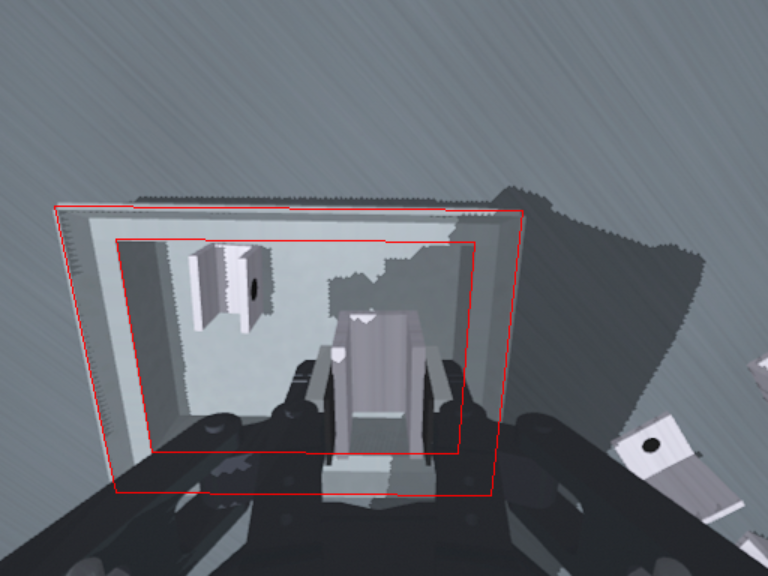

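The wrist picture matches the tray outline (corners at (55,207), (522,211), (490,494), (116,491)). The held channel is straight, and channel0 is at (230,290) out of the way. I'll lower it.

Emit:
jog_arm --pt "0.004 0 0.35 0 0 0.003" --pt "0.004 0 0.65 0 0 0.003" --pt "0.004 0 0.735 0 0 0.003" --pt "0.004 0 0.75 0 0 0.003" --pt "0.004 0 0.75 0 0 0.003"

```text
clock: 6.85
eef_pos: [551.7, 275.0, 11.3]
tcp_rot: [3.141, -0.0, 0.783]
wrist_force: [0.3, 0.5, 0.1]
finger_gap: 0.32
grasp_force: 41.0
```

Emit:
jog_arm --pt "0 0 0.004 0 0 0" --pt "0 0 0.008 0 0 0" --pt "0 0 0.012 0 0 0" --pt "0 0 0.012 0 0 0"

```text
clock: 7.25
eef_pos: [551.4, 275.0, 9.3]
tcp_rot: [3.142, -0.0, 0.781]
wrist_force: [-1.3, -0.9, -0.2]
finger_gap: 0.318
grasp_force: 41.0
```

Emit:
jog_arm --pt "0 0 0 0 0 0" --pt "0 0 0 0 0 0" --pt "0 0 0 0 0 0" --jaw 0.45

```text
clock: 7.55
eef_pos: [551.4, 275.0, 9.1]
tcp_rot: [3.142, -0.0, 0.781]
wrist_force: [-0.4, 0.1, 0.6]
finger_gap: 0.449
grasp_force: 0.0
```

Emit:
jog_arm --pt "0 0 -0.1 0 0 0" --pt "0 0 -0.5 0 0 0" --pt "0 0 -0.9 0 0 0" --pt "0 0 -1 0 0 0"

```text
clock: 7.95
eef_pos: [553.5, 276.0, 135.5]
tcp_rot: [3.139, -0.007, 0.781]
wrist_force: [1.1, -0.3, -0.2]
finger_gap: 0.455
grasp_force: 0.0
```

Run:
```python
from h import *
print(go(688.3,55.6,150,-1.643+np.pi), telemetry.read_state()["qpos"])
```

```text
[-4.9410e-01  2.0957e+00 -1.1940e-01  1.6000e-03 -2.0000e-03 -2.2840e-01] [ 4.62584222e-01  4.81776401e-01  1.03874699e-01  1.18517923e+00
 -9.34027828e-06  2.82322223e+00]
```

Emit:
jog_arm --pt "-0.25 1 -0.05 0 0 0" --pt "-0.25 1 -0.05 0 0 0" --pt "-0.25 1 -0.05 0 0 0" --jaw 0.5

```text
clock: 8.25
eef_pos: [616.1, 165.6, 136.0]
tcp_rot: [3.14, -0.001, 0.779]
wrist_force: [-0.4, 0.3, -0.4]
finger_gap: 0.499
grasp_force: 0.0
```

Emit:
jog_arm --pt "-0.25 1 0 0 0 -0.228" --pt "-0.25 1 0 0 0 -0.228" --pt "-0.25 1 0 0 0 -0.228" --pt "-0.25 1 0 0 0 -0.228" --pt "-0.25 1 0 0 0 -0.228" --pt "-0.25 1 0 0 0 -0.228" --pt "-0.25 1 0 0 0 -0.228"

```text
clock: 8.95
eef_pos: [677.6, 62.4, 135.4]
tcp_rot: [3.141, -0.0, 1.494]
wrist_force: [0.6, 0.4, -0.4]
finger_gap: 0.501
grasp_force: 0.0
```

Run:
```python
from h import *
print(pose()[0])
i=cams.camera_info("wrist"); im=cams.read_camera("wrist"); np.savez("w5.npz",**i)
for d in models.place_of("wrist","channel1"): print(np.round(d["point"]),round(d["score"],2),ray(d["point"],0,i).round())
m=np.uint8(im.min(2)>125)*255
uv=proj([688,56,15],i)[0]; print(uv)
P=box(40,28,0,30); o=im[...,::-1].copy()
for th in (115,130,150):
    c=comp(np.uint8(im.min(2)>th)*255,uv,12)
    p,e=fit(c,P,i,688,56,[-1.8,-1.5]); print(th,cv2.countNonZero(c),p.round(3),round(e,3),go(p[0],p[1],5,p[2]+np.pi))
cv2.polylines(o,[cv2.convexHull(np.int32(proj(place(P,*p),i).round()))],True,(0,0,255),1)
u,v=np.int32(uv); cv2.imwrite("pics/w5c.png",cv2.resize(o[max(v-95,0):v+95,max(u-125,0):u+125],None,fx=3,fy=3,interpolation=cv2.INTER_CUBIC))
```

```text
[677.63202259  62.36567673 135.3514613 ]
[330. 125.] 0.85 [753. 108.   0.]
[194. 292.] 0.68 [602. -66.   0.]
[340. 218.] 0.57 [764.  12.   0.]
[264.12226902 187.24994504]
115 117770 [896.095  -8.387  -2.856] 0.985 [-4.5070e-01  1.8599e+00  1.0863e+00  1.0000e-04 -0.0000e+00  3.8490e-01]
130 1315 [687.547  56.152  -1.706] 0.041 [-4.640e-02  8.620e-02  1.086e+00  1.000e-04 -0.000e+00  1.890e-02]
150 659 [685.409  59.462  -1.609] 0.518 [-2.030e-02  6.630e-02  1.086e+00  1.000e-04  0.000e+00 -1.220e-02]
```

View pics/w5c.png

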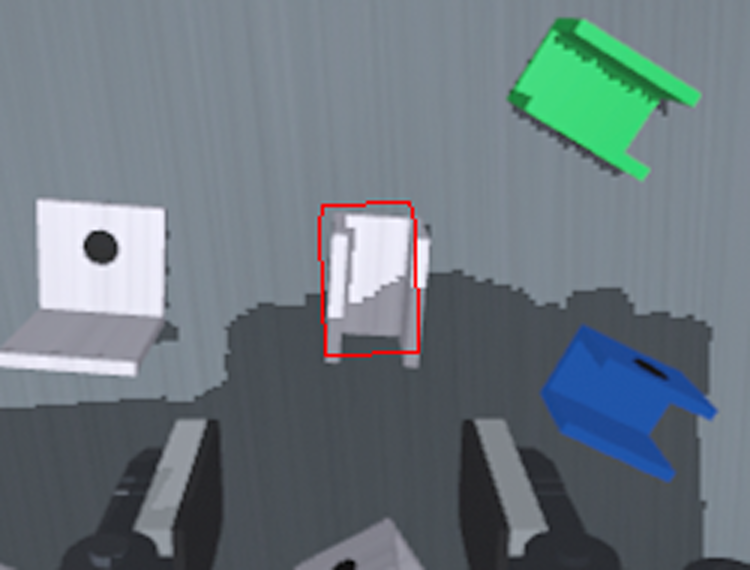

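The crop shows a two-eared steel channel with an angle to its left and green and blue look-alikes to its right. The drawn outline comes from the poor threshold of 150, so I'm using the 130 fit (error 0.04).

Emit:
jog_arm --pt "-0.046 0.086 0.3 0 0 0.019" --pt "-0.046 0.086 0.85 0 0 0.019" --pt "-0.046 0.086 0.85 0 0 0.019" --pt "-0.046 0.086 0.85 0 0 0.019"

```text
clock: 9.45
eef_pos: [685.5, 56.0, 30.1]
tcp_rot: [-3.137, 0.001, 1.436]
wrist_force: [0.1, -0.4, 0.8]
finger_gap: 0.502
grasp_force: 0.0
```

Emit:
jog_arm --pt "0 0 0.12 0 0 0" --pt "0 0 0.235 0 0 0" --pt "0 0 0.235 0 0 0" --pt "0 0 0.235 0 0 0"

```text
clock: 9.85
eef_pos: [687.6, 56.0, 5.1]
tcp_rot: [3.141, -0.0, 1.437]
wrist_force: [0.9, -0.4, -0.2]
finger_gap: 0.501
grasp_force: 0.0
```

Emit:
jog_arm --pt "0 0 0 0 0 0" --pt "0 0 0 0 0 0" --pt "0 0 0 0 0 0" --pt "0 0 0 0 0 0" --pt "0 0 0 0 0 0" --pt "0 0 0 0 0 0" --jaw 0.1 --grip_force 40

```text
clock: 10.45
eef_pos: [688.2, 56.0, 5.8]
tcp_rot: [3.14, -0.0, 1.438]
wrist_force: [-0.6, 0.8, 7.2]
finger_gap: 0.324
grasp_force: 40.5
```

Emit:
jog_arm --pt "0 0 -0.1 0 0 0" --pt "0 0 -0.4 0 0 0" --pt "0 0 -0.8 0 0 0" --pt "0 0 -0.8 0 0 0" --pt "0 0 -0.8 0 0 0"

```text
clock: 10.95
eef_pos: [688.5, 56.1, 102.9]
tcp_rot: [3.139, -0.001, 1.438]
wrist_force: [-0.4, 0.7, -1.3]
finger_gap: 0.32
grasp_force: 39.8
```

Run:
```python
from h import *
print(go(512,235.1,110,.787))
```

```text
[ 1.2834e+00 -1.6559e+00 -6.3300e-02  9.0000e-04 -5.0000e-04  2.0710e-01]
```

Emit:
jog_arm --pt "0.7 -0.9 -0.06 0 0 0" --pt "0.7 -0.9 -0.06 0 0 0" --pt "0.7 -0.9 -0.06 0 0 0" --pt "0.7 -0.9 -0.06 0 0 0"

```text
clock: 11.35
eef_pos: [588.2, 156.3, 107.7]
tcp_rot: [-3.139, 0.0, 1.441]
wrist_force: [1.3, -0.9, -0.5]
finger_gap: 0.326
grasp_force: 40.0
```

Emit:
jog_arm --pt "0.58 -0.75 0 0 0 0.207" --pt "0.58 -0.75 0 0 0 0.207" --pt "0.58 -0.75 0 0 0 0.207" --pt "0.58 -0.75 0 0 0 0.207" --pt "0.58 -0.75 0 0 0 0.207" --pt "0.58 -0.75 0 0 0 0.207"

```text
clock: 11.95
eef_pos: [511.4, 234.2, 107.3]
tcp_rot: [-3.141, 0.001, 0.786]
wrist_force: [-1.2, -0.9, -0.9]
finger_gap: 0.321
grasp_force: 40.2
```

Run:
```python
from h import *
print(pose()[0],go(512,235.1,10,.787))
```

```text
[511.40837224 234.18928603 107.33336062] [ 1.000e-02 -1.500e-03  8.111e-01 -1.000e-04  4.000e-04 -2.000e-04]
```

Emit:
jog_arm --pt "0.01 0 0.4 0 0 0" --pt "0.01 0 0.7 0 0 0" --pt "0.01 0 0.785 0 0 0" --pt "0.01 0 0.8 0 0 0" --pt "0.01 0 0.806 0 0 0" --pt "0.01 0 0.811 0 0 0" --pt "0.01 0 0.811 0 0 0"

```text
clock: 12.65
eef_pos: [513.2, 235.6, 11.7]
tcp_rot: [3.141, -0.001, 0.788]
wrist_force: [0.4, -0.2, -1.4]
finger_gap: 0.322
grasp_force: 40.4
```

Emit:
jog_arm --pt "0 0 0.006 0 0 0" --pt "0 0 0.006 0 0 0" --pt "0 0 0.006 0 0 0"

```text
clock: 12.95
eef_pos: [512.6, 235.4, 10.2]
tcp_rot: [3.142, -0.0, 0.787]
wrist_force: [0.1, -0.6, -0.2]
finger_gap: 0.32
grasp_force: 40.4
```

Emit:
jog_arm --pt "0 0 0 0 0 0" --pt "0 0 0 0 0 0" --pt "0 0 0 0 0 0" --jaw 0.45

```text
clock: 13.25
eef_pos: [512.6, 235.4, 10.1]
tcp_rot: [3.142, -0.0, 0.787]
wrist_force: [0.3, 0.3, 0.4]
finger_gap: 0.45
grasp_force: 0.0
```

Emit:
jog_arm --pt "0 0 -0.1 0 0 0" --pt "0 0 -0.5 0 0 0" --pt "0 0 -0.9 0 0 0" --pt "0 0 -1 0 0 0"

```text
clock: 13.65
eef_pos: [514.7, 236.4, 136.1]
tcp_rot: [3.139, -0.007, 0.787]
wrist_force: [0.2, -0.8, -0.5]
finger_gap: 0.45
grasp_force: 0.0
```

Emit:
jog_arm --pt "-1 1 -0.5 0 0 0" --pt "-1 1 -0.5 0 0 0" --pt "-1 1 -0.5 0 0 0" --pt "-1 1 -0.5 0 0 0"

```text
clock: 14.05
eef_pos: [512.9, 63.0, 191.9]
tcp_rot: [3.14, -0.001, 0.786]
wrist_force: [1.6, 0.4, -0.6]
finger_gap: 0.453
grasp_force: 0.0
```

Run:
```python
from h import *
s=telemetry.read_state(); print(s["eef_pos"],s["tcp_rot"],s["qpos"])
i=cams.camera_info("wrist"); im=cams.read_camera("wrist"); a=im[...,::-1]
np.savez("w6.npz",**i); cv2.imwrite("pics/w6.png",a)
for d in models.place_of("wrist","channel1"):
    w=ray(d["point"],4,i); print(np.round(d["point"]),round(d["score"],2),w.round(),((w-[503.4,283.2,0])@R.from_euler('z',.787).as_matrix()).round(1))
ti=cams.camera_info("top"); t=cams.read_camera("top"); b=t[...,::-1]; cv2.imwrite("pics/top6.png",b)
m=t.min(2)
c=np.uint8(m>175)*255; c=comp(c,(365,225)); print(cv2.countNonZero(c),fit(c,box(132,182,0,4),ti,496,-265,[.7,.95,1.2]))
cv2.imwrite("pics/v6.png",np.hstack([cv2.resize(b[150:320,50:190],(400,486)),cv2.resize(b[150:320,310:450],(400,486))]))
```

```text
[512.85256515  63.02275152 191.88982938] [ 3.14022621e+00 -9.99857127e-04  7.86011790e-01] [ 1.22555119e-01  2.55800856e-01 -7.89431657e-02  1.23442303e+00
 -4.60824338e-04  2.47813629e+00]
[432. 141.] 0.89 [676. -61.   4.] [-121.9 -365.1    4. ]
[465.  30.] 0.86 [765.  10.   4.] [  -8.8 -377.6    4. ]
[129.  50.] 0.83 [509. 238.   4.] [-28.3 -35.5   4. ]
[381. 186.] 0.79 [603. -63.   4.] [-174.8 -314.6    4. ]
[253. 227.] 0.69 [459.   7.   4.] [-227.3 -163.3    4. ]
5214 (array([ 498.43520578, -265.95295586,    0.9144823 ]), np.float64(0.04790603369922397))
```

View pics/v6.png

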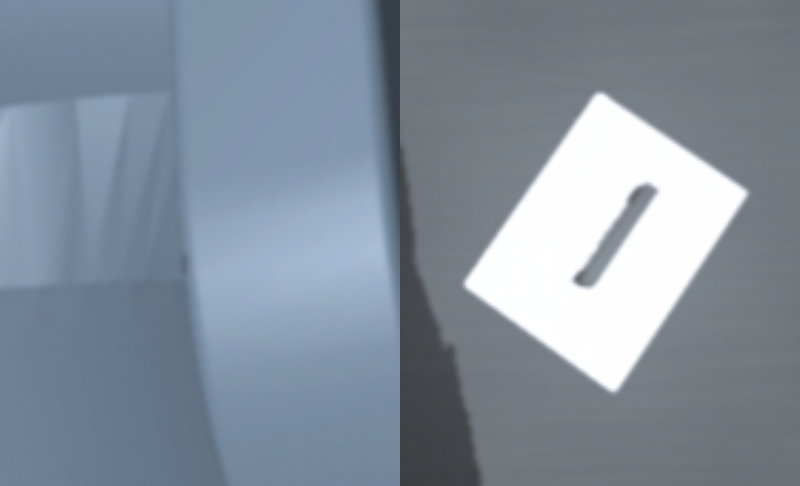

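Emit:
jog_arm --pt "-1 1 0 0 0 -0.3" --pt "-1 1 0 0 0 -0.3" --pt "-1 1 0 0 0 -0.3" --pt "-1 1 0 0 0 -0.3" --pt "-1 1 0 0 0 -0.3" --pt "-1 1 0 0 0 -0.3" --pt "-1 1 0 0 0 -0.3" --jaw 0.5

```text
clock: 14.9
eef_pos: [513.2, -103.4, 189.7]
tcp_rot: [-3.141, -0.001, 1.736]
wrist_force: [-0.3, -1.3, -0.6]
finger_gap: 0.502
grasp_force: 0.0
```

Run:
```python
from h import *
print(pose()[0],go(498,-266,160,2.485))
```

```text
[ 513.24164755 -103.3947566   189.70104405] [-1.3158e+00 -3.4800e-01  2.4700e-01 -1.0000e-04 -2.0000e-04 -2.3840e-01]
```

Emit:
jog_arm --pt "-1 -0.35 0.24 0 0 -0.238" --pt "-1 -0.35 0.24 0 0 -0.238" --pt "-1 -0.35 0.24 0 0 -0.238" --pt "-1 -0.35 0.24 0 0 -0.238" --pt "-1 -0.35 0.24 0 0 -0.238" --pt "-1 -0.35 0.24 0 0 -0.238"

```text
clock: 15.5
eef_pos: [490.9, -228.5, 160.9]
tcp_rot: [3.142, -0.001, 2.481]
wrist_force: [-0.4, -0.3, 0.4]
finger_gap: 0.5
grasp_force: 0.0
```

Run:
```python
from h import *
from scipy.optimize import least_squares
print(pose()[0],telemetry.read_state()["tcp_rot"])
i=cams.camera_info("wrist"); im=cams.read_camera("wrist"); np.savez("w7.npz",**i); cv2.imwrite("pics/w7.png",im[...,::-1])
print("pred bar ends",proj(place(np.array([[0,45,41],[0,-45,41.]]),498.4,-266,.914),i).round())
for d in models.find_in("wrist","cover"): print(np.round(d["box"]),d["score"])
# dark bar inside the bright plate
g=im.min(2); pl=np.uint8(g>150)*255; c=comp(pl,proj([[520,-230,4]],i)[0],8)
print(cv2.countNonZero(c),fit(c,box(132,182,0,4),i,498,-266,[.914]))
h=np.zeros_like(c); cv2.fillConvexPoly(h,cv2.convexHull(cv2.findNonZero(c)),255); h=cv2.erode(h,np.ones((15,15)))
d=np.uint8((h>0)&(g<90))*255; n,l,s,ct=cv2.connectedComponentsWithStats(d); print(s,ct.round(1))
ti=cams.camera_info("top"); t=cams.read_camera("top"); cv2.imwrite("pics/top7.png",t[...,::-1])
for d in models.place_of("top","channel1"):
    w=ray(d["point"],4,ti); print(np.round(d["point"]),round(d["score"],2),w.round(),((w-[503.4,283.2,0])@R.from_euler('z',.787).as_matrix()).round(1))
```

```text
[ 490.89571642 -228.51621049  160.87671661] [ 3.14153894e+00 -7.75020492e-04  2.48136487e+00]
pred bar ends [[225. 166.]
 [228. 252.]]
[229. 192. 131. 158.] 0.76
16474 (array([ 499.72664714, -265.7534671 ,    0.92241013]), np.float64(0.02180453112539027))
[[     0      0    512    384 195210]
 [   220    161     15     92   1091]
 [   200    232     13     29    232]
 [   183    241     11     10     75]] [[255.7 191.3]
 [227.3 206.4]
 [207.6 247.1]
 [187.9 245.5]]
[287. 190.] 0.79 [601. -67.   4.] [-179.1 -315.9    4. ]
[250. 119.] 0.71 [769.  15.   4.] [  -2.5 -378.1    4. ]
[110. 242.] 0.7 [495. 329.   4.] [26.3 38.3  4. ]
[211. 124.] 0.68 [762. 104.   4.] [  55.2 -309.8    4. ]
[279. 160.] 0.64 [670. -51.   4.] [-119.1 -353.8    4. ]
[154. 234.] 0.62 [510. 231.   4.] [-31.9 -41.3   4. ]
[136. 218.] 0.49 [546. 272.   4.] [ 22.1 -37.5   4. ]
```

The plate fit (error 0.02) and the predicted bar, at columns 220–235 and rows 161–253, agree with the picture. The top network shows three channels in the tray, at about (26,38), (-32,-41) and (22,-38). Next I'll grip the cover.

Run:
```python
from h import *
print(go(499.7,-265.8,55,2.493))
```

```text
[-0.2491 -0.1989  0.885   0.     -0.     -0.0058]
```

Emit:
jog_arm --pt "-0.249 -0.199 0.3 0 0 -0.006" --pt "-0.249 -0.199 0.885 0 0 -0.006" --pt "-0.249 -0.199 0.885 0 0 -0.006" --pt "-0.249 -0.199 0.885 0 0 -0.006"

```text
clock: 16.1
eef_pos: [497.6, -265.1, 51.9]
tcp_rot: [-3.141, -0.006, 2.494]
wrist_force: [-0.4, 0.2, 0.1]
finger_gap: 0.502
grasp_force: 0.0
```

Emit:
jog_arm --pt "0 0 0.15 0 0 0" --pt "0 0 0.3 0 0 0" --pt "0 0 0.31 0 0 0" --pt "0 0 0.31 0 0 0"

```text
clock: 16.5
eef_pos: [500.2, -266.4, 19.2]
tcp_rot: [3.141, 0.001, 2.496]
wrist_force: [0.3, -0.4, 0.0]
finger_gap: 0.503
grasp_force: 0.0
```

Emit:
jog_arm --pt "0 0 0 0 0 0" --pt "0 0 0 0 0 0" --pt "0 0 0 0 0 0" --pt "0 0 0 0 0 0" --pt "0 0 0 0 0 0" --pt "0 0 0 0 0 0" --pt "0 0 0 0 0 0" --pt "0 0 0 0 0 0" --jaw 0 --grip_force 90

```text
clock: 17.3
eef_pos: [500.3, -266.7, 19.2]
tcp_rot: [3.141, 0.002, 2.496]
wrist_force: [-2.0, 3.3, 11.4]
finger_gap: 0.116
grasp_force: 88.5
```

Emit:
jog_arm --pt "0 0 -0.1 0 0 0" --pt "0 0 -0.3 0 0 0" --pt "0 0 -0.6 0 0 0" --pt "0 0 -0.9 0 0 0" --pt "0 0 -1 0 0 0" --pt "0 0 -1 0 0 0"

```text
clock: 17.9
eef_pos: [500.5, -266.9, 139.8]
tcp_rot: [3.141, 0.003, 2.496]
wrist_force: [-0.1, -0.6, -4.1]
finger_gap: 0.117
grasp_force: 88.6
```

Run:
```python
from h import *
print(pose()[0],go(503.4,283.2,150,.787+np.pi/2))
```

```text
[ 500.48868565 -266.93086136  139.7876914 ] [ 2.7379e+00  3.6770e+00 -9.2400e-02  2.0000e-04  1.0000e-03  4.4100e-02]
```

Emit:
jog_arm --pt "0.1 0.14 -0.08 0 0 0" --pt "0.3 0.4 -0.08 0 0 0" --pt "0.5 0.67 -0.08 0 0 0" --pt "0.72 0.97 -0.08 0 0 0"

```text
clock: 18.3
eef_pos: [499.4, -120.2, 145.7]
tcp_rot: [-3.141, -0.002, 2.495]
wrist_force: [0.8, -0.1, -3.5]
finger_gap: 0.118
grasp_force: 88.5
```

Emit:
jog_arm --pt "0.22 0.3 0 0 0 0" --pt "0.44 0.59 0 0 0 0" --pt "0.72 0.97 0 0 0 0"

```text
clock: 18.6
eef_pos: [500.2, 18.2, 145.8]
tcp_rot: [-3.14, -0.002, 2.496]
wrist_force: [2.2, -0.0, -3.1]
finger_gap: 0.116
grasp_force: 88.5
```

Emit:
jog_arm --pt "0.22 0.3 0 0 0 0.01" --pt "0.44 0.59 0 0 0 0.02" --pt "0.72 0.97 0 0 0 0.044"

```text
clock: 18.9
eef_pos: [501.1, 156.4, 145.8]
tcp_rot: [-3.139, -0.001, 2.356]
wrist_force: [1.0, 0.1, -2.5]
finger_gap: 0.12
grasp_force: 88.5
```

Emit:
jog_arm --pt "0.2 0.26 0 0 0 0" --pt "0.35 0.5 0 0 0 0" --pt "0.45 0.64 0 0 0 0" --pt "0.45 0.64 0 0 0 0" --pt "0.45 0.64 0 0 0 0"

```text
clock: 19.4
eef_pos: [517.5, 247.4, 145.7]
tcp_rot: [-3.139, -0.001, 2.359]
wrist_force: [-1.0, -0.9, -3.5]
finger_gap: 0.116
grasp_force: 88.6
```

Run:
```python
from h import *
p,_=pose(); yaw=telemetry.read_state()["tcp_rot"][2]; print(p,yaw)
i=cams.camera_info("wrist"); im=cams.read_camera("wrist"); np.savez("w8.npz",**i); cv2.imwrite("pics/w8.png",im[...,::-1])
# cover pose in hand: plate underside at z p[2]-19.2
g=im.min(2); z=p[2]-19.2; P=box(132,182,z,z+4)
for th in (150,165,180):
    c=comp(np.uint8(g>th)*255,proj([[p[0]-30,p[1]+45,z]],i)[0],10); q,e=fit(c,P,i,p[0],p[1],[yaw-np.pi/2]); print(th,cv2.countNonZero(c),q,e)
print(go(503.4,283.2,70,.787+np.pi/2))
```

```text
[517.45962367 247.41020078 145.74668047] 2.358798672105716
150 38608 [516.57180462 247.61642426   0.78865548] 0.1600599804145585
165 38299 [516.47854351 247.42361402   0.7855999 ] 0.1593510214768845
180 35954 [516.52586804 247.29260875   0.78451038] 0.16197603781591075
[ 2.969e-01  1.320e-01  6.345e-01 -7.000e-04 -2.000e-04  1.000e-04]
```

Emit:
jog_arm --pt "0.15 0.066 0 0 0 0" --pt "0.297 0.132 0.1 0 0 0" --pt "0.297 0.132 0.3 0 0 0" --pt "0.297 0.132 0.5 0 0 0" --pt "0.297 0.132 0.5 0 0 0" --pt "0.297 0.132 0.5 0 0 0"

```text
clock: 20.05
eef_pos: [504.1, 283.2, 87.7]
tcp_rot: [-3.141, -0.0, 2.357]
wrist_force: [-0.1, 0.3, -1.7]
finger_gap: 0.112
grasp_force: 88.5
```

Run:
```python
from h import *
print(pose()[0],go(503.4,283.2,62,.787+np.pi/2))
```

```text
[504.07171111 283.17345591  87.71144769] [ 4.100e-03 -3.600e-03  2.143e-01 -3.000e-04 -1.000e-04 -2.000e-04]
```

Emit:
jog_arm --pt "0.003 -0.003 0.08 0 0 0" --pt "0.003 -0.003 0.15 0 0 0" --pt "0.003 -0.003 0.18 0 0 0" --pt "0.003 -0.003 0.2 0 0 0" --pt "0.003 -0.003 0.2 0 0 0"

```text
clock: 20.55
eef_pos: [503.6, 284.0, 63.2]
tcp_rot: [-3.141, -0.0, 2.358]
wrist_force: [-0.5, -0.1, -2.9]
finger_gap: 0.116
grasp_force: 88.6
```

Emit:
jog_arm --pt "0 0 0.01 0 0 0" --pt "0 0 0.02 0 0 0" --pt "0 0 0.025 0 0 0" --pt "0 0 0.025 0 0 0" --pt "0 0 0.025 0 0 0"

```text
clock: 21.05
eef_pos: [503.8, 284.1, 60.5]
tcp_rot: [3.142, 0.0, 2.358]
wrist_force: [-0.9, -0.2, -3.5]
finger_gap: 0.12
grasp_force: 88.6
```

Emit:
jog_arm --pt "0 0 0.01 0 0 0" --pt "0 0 0.015 0 0 0" --pt "0 0 0.015 0 0 0"

```text
clock: 21.35
eef_pos: [503.9, 284.2, 59.2]
tcp_rot: [3.141, 0.0, 2.358]
wrist_force: [-3.6, -2.3, 7.7]
finger_gap: 0.116
grasp_force: 90.0
```

Emit:
jog_arm --pt "0 0 0.008 0 0 0" --pt "0 0 0.012 0 0 0" --pt "0 0 0.012 0 0 0" --pt "0 0 0.012 0 0 0"

```text
clock: 21.75
eef_pos: [503.9, 284.2, 59.2]
tcp_rot: [3.14, 0.0, 2.358]
wrist_force: [-11.6, -6.7, 29.7]
finger_gap: 0.119
grasp_force: 93.0
```

Emit:
jog_arm --pt "0 0 0.006 0 0 0" --pt "0 0 0.012 0 0 0" --pt "0 0 0.012 0 0 0" --pt "0 0 0.012 0 0 0"

```text
clock: 22.15
eef_pos: [504.0, 284.2, 59.1]
tcp_rot: [3.139, 0.001, 2.358]
wrist_force: [-20.0, -12.1, 52.8]
finger_gap: 0.117
grasp_force: 96.0
```

Emit:
jog_arm --pt "0 0 -0.012 0 0 0" --pt "0 0 -0.024 0 0 0" --pt "0 0 -0.03 0 0 0" --pt "0 0 -0.03 0 0 0"

```text
clock: 22.55
eef_pos: [503.8, 284.1, 59.3]
tcp_rot: [3.142, -0.0, 2.358]
wrist_force: [-2.1, -1.4, 3.0]
finger_gap: 0.117
grasp_force: 89.5
```

Emit:
jog_arm --pt "0 0 0 0 0 0" --pt "0 0 0 0 0 0" --pt "0 0 0 0 0 0" --pt "0 0 0 0 0 0" --pt "0 0 0 0 0 0" --pt "0 0 0 0 0 0" --jaw 0.45

```text
clock: 23.15
eef_pos: [503.7, 284.1, 59.4]
tcp_rot: [3.142, -0.0, 2.358]
wrist_force: [0.4, -0.2, 0.5]
finger_gap: 0.453
grasp_force: 0.0
```

Emit:
jog_arm --pt "0 0 -0.1 0 0 0" --pt "0 0 -0.3 0 0 0" --pt "0 0 -0.5 0 0 0" --pt "0 0 -0.5 0 0 0"

```text
clock: 23.55
eef_pos: [505.4, 285.0, 123.4]
tcp_rot: [3.137, 0.001, 2.358]
wrist_force: [0.3, 0.6, 0.7]
finger_gap: 0.45
grasp_force: 0.0
```

Emit:
jog_arm --pt "0 0 -0.4 0 0 0" --pt "0 0 -0.8 0 0 0" --pt "0 0 -1 0 0 0" --pt "0 0 -1 0 0 0"

```text
clock: 23.95
eef_pos: [505.0, 284.8, 243.4]
tcp_rot: [3.136, 0.002, 2.358]
wrist_force: [0.2, -0.2, 0.4]
finger_gap: 0.445
grasp_force: 0.0
```

Run:
```python
from h import *
i=cams.camera_info("wrist"); im=cams.read_camera("wrist"); a=im[...,::-1].copy()
cv2.polylines(a,[np.int32(proj(place(box(132,182,44,44)[[0,1,3,2]],503.4,283.2,.787),i).round())],True,(0,0,255),1)
s=cams.read_camera("scene")[...,::-1]
g=im.min(2); c=comp(np.uint8(g>175)*255,proj([[470,320,44]],i)[0],8); print(cv2.countNonZero(c),fit(c,box(132,182,40,44),i,503,283,[.787]))
cv2.imwrite("pics/final.png",np.hstack([cv2.resize(a[40:300,100:420],None,fx=1.6,fy=1.6),cv2.resize(s[130:260,215:355],None,fx=2,fy=3.2,interpolation=cv2.INTER_CUBIC)]))
```

```text
12038 (array([502.72849099, 285.02458786,   0.79177576]), np.float64(0.1077361001349223))
```

View pics/final.png

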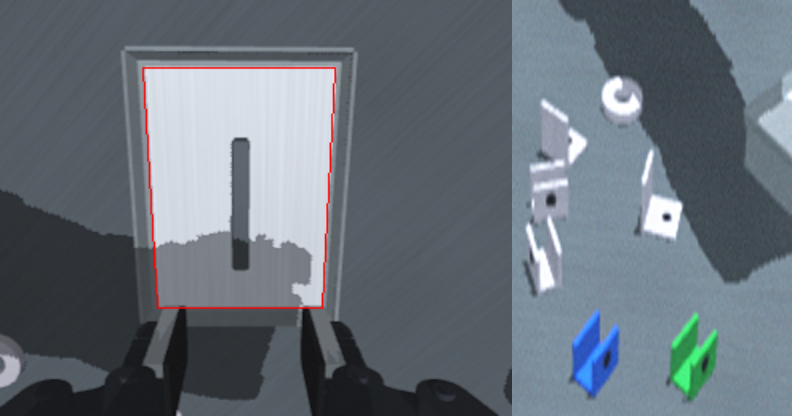

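The cover lies inside the lip with its edges on the predicted seated outline, corners at (143,68), (336,68), (322,308) and (157,308). The bar is centred at (240,203). The two spare channels, both angles and the ring are undisturbed, so I'm handing it in.

```bash
python3 -c "
from bench import ticket; print(ticket.job_done())"
```

```text
the job is handed in; nothing more can be done
None
```

I handed the job in at about 24 s: the tray holds three channels, and the cover lies in the lip, pressed down with about 53 N. It came to rest at the expected seated height, and the two spare channels, both angles and the ring were left where they stood.

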